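# Close and clamp a spindle bearing, then grease it with a push gun

### The job

A spindle has just been laid in the hinged bearing of the green banding-lathe headstock. Swing the bearing cap fully shut, then push the red clamp lever all the way down so that the clamp holds the cap, then take the grease gun from its stand and press its coupler squarely onto the tilted grease nipple until it snaps on, and push the gun home against its spring. Finish still holding the gun pushed in like that; leave the cup, pot, jar and tape standing where they are.

Things in the scene. Friction and masses are not known exactly. Their poses are not given: they have to be found in the camera images.
- headstock: Green cast headstock, fixed. Origin: centre of its underside below the spindle; z up, x from the clamp end to the cap's hinge end, y along the spindle. Base plate x -138 to +72, 92 mm wide. Spindle axis at z = 70 mm, with a pulley 72 mm across at y +40 to +70 and a rubber cone chuck 68 mm across at y -36 to -90. Clamp bracket at x -121 to -85, 106 mm high, 24 mm wide.
- bearing_cap (a joint): Hinge of the bearing cap, rad: 0 = shut, grows as the free end swings up and away from the clamp, stop at 1.5. Starts open. Pin along the headstock's y at x = +52, z = 74 mm in its frame. Stiff (0.15 N m): the cap stays where it is left and must be pushed right home. Cap 52 mm wide, 0.3 kg, an arch of 32 mm radius about the spindle axis with a flat lip at its free end.
- cap_lip (a point): Centre of the outer (upper when shut) face of the cap's flat lip, 100 mm from the hinge pin and 8 mm above the pin's level when shut. The lip spans 82 to 118 mm from the pin, is 12 mm thick and 52 mm wide; its face is square to the cap, so it faces away from the clamp when the cap stands open. Shut, it is at headstock x = -48, z = 82 mm.
- grease_nipple (a point): Steel grease nipple on the cap's arch; moves with the cap. Origin: centre of its ball head (9 mm across; neck 4.4 mm; the 14 mm hexagon starts 12.5 mm below the head's centre); z points outward along its axis. With the cap shut the axis lies 30 degrees off upright, leaning to the clamp (headstock -x), head centre at headstock x = -25, y = 0, z = 113 mm.
- clamp_lever (a joint): Hinge of the toggle clamp's lever, rad: 0 = clamped (lever level, pointing to headstock -x), grows upward, stop at 1.0; starts up and stays where left (0.12 N m). Pivot along y at headstock x = -112, z = 82 mm. It drives a hold-down arm (pivot x = -94, z = 97 mm) that stands upright, top at z 143 mm, while the lever is up and presses its rubber foot on the lip when clamped.
- clamp_grip (a point): Middle of the lever's red plastic grip (56 mm long, 17 mm wide across the headstock's y, 15 mm thick), 60 mm from the lever's pivot.
- gun_stand: Grey steel stand, fixed to the turntable: base 90 x 92 mm, top plate 64 x 88 mm with its top at z = 115 mm and a 29 mm hole in the middle. Origin: centre of its underside.
- grease_gun: Push-type grease gun, 0.35 kg, hanging upright, nozzle down. Origin: centre of the underside of its black collar, resting on the stand's top; z along the gun towards its handle. Collar 40 mm across, z 0 to 8 mm; ribbed round handle 28 mm, z 8 to 57; end cap 32 mm, to z = 68.5; barrel 26 mm down to z = -48, then a tube and the sprung coupler (22 mm), mouth at z = -97.
- coupler_seat (a point): Point on the gun's axis inside the coupler, 86.5 mm below the collar's underside while the spring is out: it meets the centre of the nipple's ball when snapped on. The mouth, 10.5 mm below it, flares to 16 mm across; throat 12 mm. Sprung jaws in the coupler snap behind the ball at 5 to 12 N, about when the gun's main spring starts to yield.
- coupler (a joint): How far the coupler tube is pushed into the gun against its spring, m: 0 = out, 0.016 = fully in (the end stop). The spring needs about 10 N to start and about 16 N fully in.
- banded_cup: White porcelain cup with a black band, 87 x 112 x 80 mm, loose; leave alone.
- black_pot: Black paint pot with a grey cap, 46 mm across, 58 mm high, loose; leave alone.
- brown_jar: Brown screw jar, 47 mm across, 51 mm high, loose; leave alone.
- masking_tape: Roll of masking tape lying flat, 100 mm across, 25 mm high, loose; leave alone.

How it is judged:
On the way, in this order (a step that is already met when the one before it is completed fails the run):
1. the bearing cap is shut (value of joint bearing_cap below 0.04 rad and value of joint clamp_lever above 0.4 rad), for 0.2 s.
2. the clamp lever is down on the shut cap (value of joint bearing_cap below 0.04 rad and value of joint clamp_lever below 0.08 rad), for 0.2 s.
3. the coupler has snapped squarely onto the nipple (distance between coupler_seat and grease_nipple below 0.003 m and angle between the z axis of grease_gun and the z axis of grease_nipple, either way round below 0.14 rad), for 0.1 s.
At the end, for the whole second after the job is handed in: Cap shut (within 0.04 rad), clamp lever down (0.08 rad); coupler on the nipple (seat within 3 mm, axes within 8 degrees); the fingers hold the gun still, pushed in at least 11 of 16 mm and pressing over 6 N on the nipple; cup, pot, jar and tape within 30 mm of their places (all of step 2 and all of step 3 and value of joint coupler above 0.011 m and contact force between the fingers and grease_gun above 3 N and contact force between grease_gun and headstock above 6 N and linear speed of grease_gun below 0.03 m/s and distance of each of banded_cup, black_pot, brown_jar, masking_tape from where it was at the start of the episode below 0.03 m); the arm keeps its last pose, push and grip.
It fails at once if a bystander is knocked over or pushed away (distance of any of banded_cup, black_pot, brown_jar, masking_tape from where it was at the start of the episode above 0.03 m).
It also fails if it takes over 56 s, if anything falls off the work surface, if the arm or the gripper's body presses on something with over 40 N, if the wrist force passes 120 N, or if a joint passes its speed limit or range.

### The arm

A 6-joint arm with a two-finger parallel gripper is mounted at the origin on a cart in front of the work surface, level with it; the furniture and walls round the work are solid. World frame = base frame: x ahead of the robot, y to its left, z up, the work surface at z = 0. Lengths are in m, angles in rad, forces in N, time in s.
With the tool pointing down it reaches from about 0.3 to 0.75 m from the base axis. Payload 8.5 kg.
Tool frame: the origin (TCP) lies at the very end of the fingers, on their centre line; the grasp point (between the pads) lies manip.hold_point_z behind it (manip.hold_point_z is the distance from the TCP to the grasp point, in m); z points along the fingers, y is the direction in which the jaws open and shut (so a half turn about z gives the same grasp; the last joint's range is limited). The gripper opens to 85 mm and grips with 20 to 120 N. Pads are 22 mm wide; open, the fingers measure 114 mm over their backs; the gripper's body (76 mm by 85 mm) begins 54 mm behind the grasp point. The pads swing forward as they close: fully open they stand 13 mm farther back than shut.
Start: joints at [1.033, 0.381, 1.297, -0, 1.464, -0.215], TCP at [0.174, 0.522, 0.231] pointing down, gripper open.
Joint ranges: [-3.11, 3.11], [-0.89, 2.33], [0.22, 2.48], [-1.42, 4.56], [0.17, 2.85], [-2.88, 2.88]. Speed limits (rad/s): [2.39, 2.39, 3.14, 3.14, 3.14, 3.14].

### API

Orientations are given as a unit quaternion [w, x, y, z].
In Python, from plant import manip gives the robot as it stands.
- The arm moves only by the tool apply_moves, never from a script. Its argument "motion" is a list of rows, each an object with "linear": the shift along the tool's x, y, z in cm, a list of three; "dr": the turn, a rotation vector about the tool's x, y, z in degrees, a list of three; "fingers": the closure in counts, from 0 (fully open) to 255 (shut). A call has 1 to 12 rows; each row shifts and turns the commanded pose from where the row before left it, along the tool's axes as they then stand; what a row does not reach is not made up. A row lasts 1/8 s, in which the tool goes at most 62.5 mm and 10.7 degrees, less where a joint would pass 70% of its speed; a pose out of reach is approached as far as the arm can. A call with a gripper value outside its range is refused whole. The fingers move at their own pace and stop on an object; "newtons" is the grip in N (left out, the last holds). Time passes only in rows, so rows that do not move let the fingers close. It gives the time, the measured TCP pose, the force and the opening at its end, in the units of the state.
- manip.get_obs(): the state, without advancing time (a new reading comes with each control period).
- manip.capture(name): name is "scene" or "top" or "wrist"; returns the picture (480x640x3 uint8, blue, green, red); there is no depth.
- manip.get_calibration(name): a dict with "intrinsics" (3x3 intrinsics, pixels), "cam_to_world" (4x4, takes a point from camera to world coordinates); the wrist camera has in their place "T_tool_cam" (4x4, takes a point from camera to tool coordinates, whose origin is the TCP and whose axes are the flange's). Camera axes: x right, y down, z forward; pixel columns grow to the right and rows downward; lengths in m; the calibration is good to about 2 mm. The wrist camera is an equidistant fisheye: a pixel r from the principal point sees the ray r / f radians off the axis. A picture is of the moment at which its call begins: read the wrist's pose just before it. get_calibration takes no time and is no camera call.
- manip.hand_in(): hands the job in, once; it reports no verdict.
The state is a dict: "t": time; "joint_pos": joint angles; "dq": joint speeds; "joint_efforts": joint torques, N m; "tool_pos": TCP position; "tool_rot": TCP orientation; "ft_force": force on the tool from outside, world axes, zero at the start; "torque": the same for the moment, N m; "grip_width": opening from 0.0 (shut) to 1.0 (fully open).
Only numpy, scipy, OpenCV 4.12 (cv2) and the standard library are available. Lean on these libraries where they do the work, as an engineer would, in place of code of your own. Each camera call takes 0.05 s, during which the arm holds its last target. There are 200 camera calls.

## Working session

There is one attempt and no reset: what is moved stays moved. The work goes in short steps, Python scripts to look and compute and a tool call to move; the robot and the scene stay as the last step left them, time stands still between calls to the robot, and variables do not carry over. Pictures are saved under pics/ and viewed, about 8 in all and at most 12, crops included, and the job is handed in when it is done.

Besides the shell and the picture viewer there is one more tool, called as name(argument=value, ...) on one line, values as JSON. apply_moves: Moves the arm, as the interface text tells. Its arguments: {"type":"object","properties":{"motion":{"type":"array"},"newtons":{"type":"number"}},"required":["motion"]}

```bash
ls; mkdir -p pics
python3 - <<'E'
from plant import manip
import cv2,numpy as np
np.set_printoptions(precision=4,suppress=True)
print(manip.hold_point_z, manip.get_obs())
for n in("scene","top","wrist"):
    cv2.imwrite(f"pics/{n}0.png",manip.capture(n)); print(n,manip.get_calibration(n))
E
```

```text
pics
0.0187 {'t': 0.0, 'joint_pos': array([ 1.0327,  0.3812,  1.2983, -0.    ,  1.4636, -0.2153]), 'dq': array([-0.0001, -0.0008,  0.0008,  0.0004,  0.0011, -0.001 ]), 'joint_efforts': array([  0.0009, -44.8457, -23.1279,  -0.0001,   0.0047,  -0.    ]), 'tool_pos': array([0.1743, 0.5213, 0.2307]), 'tool_rot': array([-0.0003,  0.1607,  0.987 , -0.0007]), 'ft_force': array([ 0.2148, -0.5584,  0.5369]), 'torque': array([-0.03  ,  0.0293,  0.0017]), 'grip_width': 1.00020838676619}
scene {'intrinsics': array([[463.3706,   0.    , 322.7739],
       [  0.    , 463.3706, 242.9237],
       [  0.    ,   0.    ,   1.    ]]), 'cam_to_world': array([[ 0.4397, -0.5342,  0.722 , -0.1444],
       [-0.898 , -0.2462,  0.3648, -0.3856],
       [-0.0171, -0.8087, -0.5879,  0.7307],
       [ 0.    ,  0.    ,  0.    ,  1.    ]])}
top {'intrinsics': array([[539.073 ,   0.    , 317.0785],
       [  0.    , 539.073 , 234.7288],
       [  0.    ,   0.    ,   1.    ]]), 'cam_to_world': array([[-0.0044, -0.9965,  0.0833,  0.4955],
       [-0.9999,  0.0036, -0.0105,  0.0061],
       [ 0.0101, -0.0834, -0.9965,  1.1917],
       [ 0.    ,  0.    ,  0.    ,  1.    ]])}
wrist {'intrinsics': array([[371.6483,   0.    , 322.5325],
       [  0.    , 371.6483, 245.043 ],
       [  0.    ,   0.    ,   1.    ]]), 'T_tool_cam': array([[-0.0001, -0.9516, -0.3072,  0.0796],
       [ 1.    , -0.0002,  0.0004,  0.0003],
       [-0.0005, -0.3072,  0.9516, -0.1434],
       [ 0.    ,  0.    ,  0.    ,  1.    ]])}
```

View pics/scene0.png

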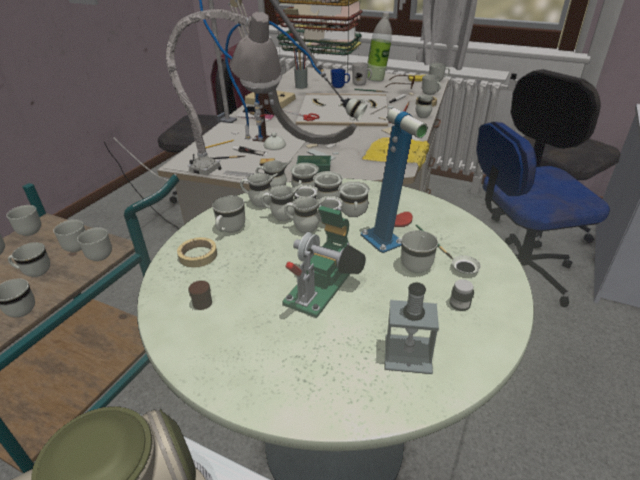

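View pics/top0.png

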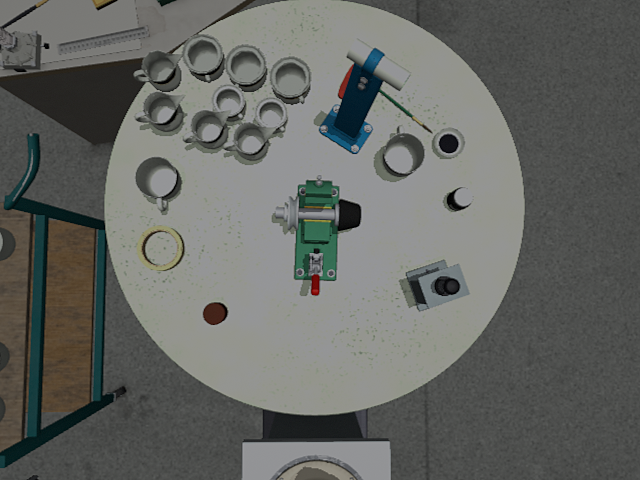

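The scene view shows the headstock at about (325,270) with the cap open, the gun in its stand at (415,320), the pot at (201,294) and the tape at (197,252). In the top view, the headstock is at (317,230) with its clamp end towards the robot, the red grip is at (315,285) and the gun's end cap is at (447,286).

```bash
cat > h.py <<'E'
import cv2,numpy as np
from plant import manip
from scipy.spatial.transform import Rotation as R
np.set_printoptions(precision=4,suppress=True)
def ray(n,px):
    c=manip.get_calibration(n);K=c["intrinsics"];T=c["cam_to_world"]
    d=T[:3,:3]@np.linalg.solve(K,[px[0],px[1],1.]);return T[:3,3],d
def onz(n,px,z):
    o,d=ray(n,px);return o+d*(z-o[2])/d[2]
def proj(n,p):
    c=manip.get_calibration(n);T=np.linalg.inv(c["cam_to_world"]);q=c["intrinsics"]@(T[:3,:3]@np.asarray(p)+T[:3,3]);return q[:2]/q[2]
def tri(pairs):
    A=np.zeros((3,3));b=np.zeros(3)
    for n,px in pairs:
        o,d=ray(n,px);d/=np.linalg.norm(d);M=np.eye(3)-np.outer(d,d);A+=M;b+=M@o
    return np.linalg.solve(A,b)
def tool():
    s=manip.get_obs();q=s["tool_rot"];return s["tool_pos"],R.from_quat([q[1],q[2],q[3],q[0]]),s
E
python3 - <<'E'
from h import *
t=cv2.imread("pics/top0.png");hsv=cv2.cvtColor(t,cv2.COLOR_BGR2HSV)
g=cv2.inRange(hsv,(55,90,30),(90,255,255));g[:, :250]=0;g[:,400:]=0;g[:150]=0;g[300:]=0
ys,xs=np.nonzero(g);print("green rect",cv2.boxPoints(cv2.minAreaRect(np.c_[xs,ys].astype(np.float32))))
for p in cv2.boxPoints(cv2.minAreaRect(np.c_[xs,ys].astype(np.float32))):print(onz("top",p,.012))
r=cv2.inRange(hsv,(0,150,80),(8,255,255));r[:250]=0;r[:,:290]=0;r[:,340:]=0
ys,xs=np.nonzero(r);print("red",xs.mean(),ys.mean(),cv2.minAreaRect(np.c_[xs,ys].astype(np.float32)))
b=cv2.inRange(hsv,(0,0,0),(180,255,60));b[:265]=0;b[310:]=0;b[:,:425]=0;b[:,475:]=0
n,l,st,c=cv2.connectedComponentsWithStats(b);print(st,c)
a=cv2.resize(t[165:315,265:375],None,fx=4,fy=4,interpolation=2);d=cv2.resize(t[245:325,395:480],None,fx=4,fy=4,interpolation=2)
s=cv2.imread("pics/scene0.png");e=cv2.resize(s[190:330,270:380],None,fx=3,fy=3,interpolation=2)
f=cv2.resize(s[270:380,370:450],None,fx=2.5,fy=2.5,interpolation=2)
o=np.zeros((600,800,3),np.uint8);o[:600,:440]=a;o[:320,440:780]=d;o[320:595,440:640]=f
cv2.imwrite("pics/c1.png",o);cv2.imwrite("pics/c2.png",cv2.resize(s[200:320,270:380],None,fx=5,fy=5,interpolation=2))
E
```

```text
green rect [[294.1684 278.6219]
 [297.9675 179.8449]
 [338.8686 181.418 ]
 [335.0695 280.195 ]]
[0.4983 0.0441 0.012 ]
[0.7162 0.0355 0.012 ]
[ 0.7125 -0.0551  0.012 ]
[ 0.4944 -0.0451  0.012 ]
red 314.8857142857143 284.77142857142854 ((314.5, 284.5), (19.0, 7.0), 90.0)
[[     0      0    640    480 306783]
 [   435    268      3      3      4]
 [   425    270     10      5     17]
 [   434    277     26     19    393]
 [   425    301      1      3      3]] [[319.3291 239.4378]
 [436.25   269.    ]
 [429.1765 271.7059]
 [446.1628 285.8702]
 [425.     302.    ]]
```

View pics/c1.png

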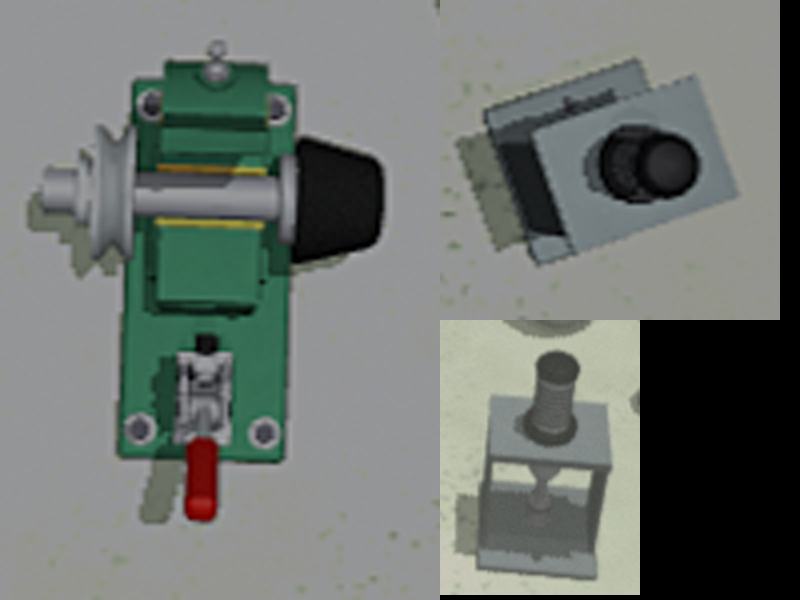

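View pics/c2.png

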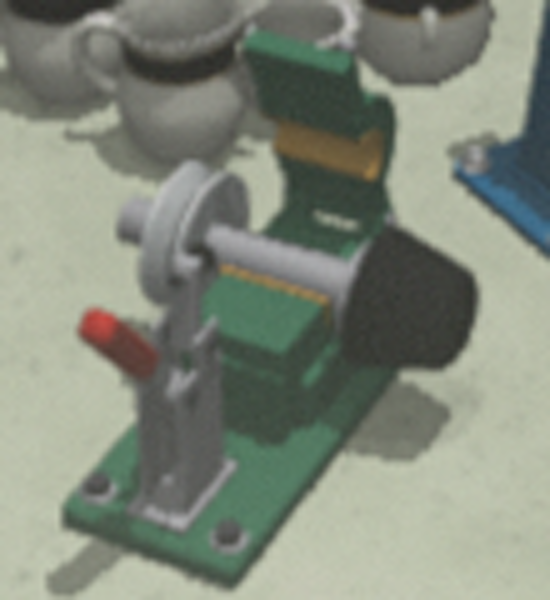

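In the c1 crop, the base plate's front edge is at about px (294.5,279)–(336,280.5) and its rear edge is at about (298,185)–(339,187). The open lip's far edge is on row 180.5, the nipple head is at about (319,177), and the stand plate's corners and the gun's top are clear. The c2 crop shows the lever up and the cap standing nearly upright.

Run:
```python
from h import *
A=lambda x,y:(265+x/4,165+y/4)
S=lambda x,y:(270+x/5,200+y/5)
B=lambda x,y:(395+(x-440)/4,245+y/4)
print("edges",[onz("top",A(*p),.012)[:2] for p in[(118,457),(285,462),(133,80),(297,87)]])
bt=[A(139,429),A(263,433),A(150,105),A(278,107)];bw=np.array([onz("top",p,.014)[:2] for p in bt]);print("bolts",bw)
print("bolts tri",tri([("top",bt[0]),("scene",S(97,487))]),tri([("top",bt[1]),("scene",S(228,535))]))
f=(bw[0]+bw[1])/2;b=(bw[2]+bw[3])/2;d=b-f;print("yaw deg",np.degrees(np.arctan2(d[1],d[0])),"lateral",np.degrees(np.arctan2(*(-(bw[0]-bw[1])*[1,-1])[[0,1]])))
st=np.array([onz("top",B(*p),.115)[:2] for p in[(533,128),(697,74),(738,195),(573,255)]]);print("plate",st,st.mean(0))
print("gun top",onz("top",B(668,166),.1835), "scene gun top",onz("scene",(370+(557-440)/2.5,270+(366-320)/2.5),.1835))
print("grip end tri",tri([("top",A(201,507)),("scene",S(97,330))]))
print("cap free corners tri",tri([("top",A(163,62)),("scene",S(245,40))]))
print("nipple ray z=.16",onz("top",A(215,48),.16))
for n,px,h in(("pulley",A(68,185),.07),("chuck",A(380,200),.07)):print(n,onz("top",px,h))
```

```text
edges [array([0.4969, 0.0434]), array([ 0.4938, -0.0477]), array([0.7047, 0.0349]), array([ 0.7005, -0.0558])]
bolts [[ 0.512   0.0318]
 [ 0.5096 -0.0357]
 [ 0.6903  0.0255]
 [ 0.689  -0.0452]]
bolts tri [0.5116 0.0323 0.0183] [ 0.5092 -0.0351  0.0181]
yaw deg -2.53342206627307 lateral -2.088350618451601
plate [[ 0.5002 -0.2067]
 [ 0.5267 -0.2894]
 [ 0.4664 -0.3083]
 [ 0.4372 -0.2253]] [ 0.4826 -0.2574]
gun top [ 0.4819 -0.2559  0.1835] scene gun top [ 0.4746 -0.2564  0.1835]
grip end tri [0.4719 0.0002 0.1491]
cap free corners tri [0.6808 0.0265 0.1626]
nipple ray z=.16 [ 0.694  -0.0085  0.16  ]
pulley [0.6389 0.0676 0.07  ]
chuck [ 0.6304 -0.0959  0.07  ]
```

```bash
cat >> h.py <<'E'
YAW=np.radians(-2.4);O=np.array([.633,-.0075,0.])
def hs(x,y,z):
    c,s=np.cos(YAW),np.sin(YAW);return O+[c*x-s*y,s*x+c*y,z]
def cap(r,out,y,th):
    c,s=np.cos(th),np.sin(th);return hs(.052-r*c+out*s,y,.074+r*s+out*c)
E
python3 - <<'E'
from h import *
for th in(1.0,1.1,1.2,1.3,1.4,1.5):
  print(th)
  for n,(ox,oy,k) in(("top",(265,165,4)),("scene",(270,200,5))):
    f=lambda p:((proj(n,p)-[ox,oy])*k).round(0)
    print(n,"nip",f(cap(.077,.039,0,th)),"hex",f(cap(.0707,.0282,0,th)),"outer ends",f(cap(.118,.008,.026,th)),f(cap(.118,.008,-.026,th)),"inner end",f(cap(.118,-.004,.026,th)),f(cap(.118,-.004,-.026,th)),"inner root",f(cap(.082,-.004,.026,th)))
E
```

```text
1.0
top nip [217.  84.] hex [216. 100.] outer ends [159. 176.] [268. 181.] inner end [158. 199.] [267. 203.] inner root [160. 167.]
scene nip [335.  64.] hex [329.  90.] outer ends [234.  68.] [338.  97.] inner end [223.  91.] [327. 120.] inner root [246. 126.]
1.1
top nip [218.  67.] hex [217.  84.] outer ends [160. 153.] [270. 157.] inner end [159. 177.] [268. 181.] inner root [161. 152.]
scene nip [343.  54.] hex [337.  80.] outer ends [245.  46.] [349.  75.] inner end [234.  68.] [338.  97.] inner root [253. 110.]
1.2
top nip [218.  49.] hex [217.  69.] outer ends [160. 128.] [271. 132.] inner end [160. 153.] [270. 157.] inner root [161. 136.]
scene nip [352.  46.] hex [344.  72.] outer ends [257.  27.] [360.  55.] inner end [245.  47.] [349.  75.] inner root [260.  96.]
1.3
top nip [219.  32.] hex [218.  54.] outer ends [161. 103.] [272. 107.] inner end [160. 128.] [271. 133.] inner root [162. 120.]
scene nip [360.  40.] hex [352.  65.] outer ends [269.  10.] [372.  37.] inner end [256.  28.] [360.  56.] inner root [268.  82.]
1.4
top nip [219.  16.] hex [218.  39.] outer ends [162.  78.] [273.  82.] inner end [161. 103.] [272. 108.] inner root [163. 103.]
scene nip [368.  35.] hex [359.  59.] outer ends [281.  -6.] [383.  21.] inner end [268.  10.] [372.  38.] inner root [276.  70.]
1.5
top nip [220.   1.] hex [219.  25.] outer ends [163.  53.] [274.  57.] inner end [162.  78.] [273.  82.] inner root [163.  86.]
scene nip [375.  33.] hex [366.  56.] outer ends [293. -19.] [395.   8.] inner end [281.  -5.] [383.  22.] inner root [284.  59.]
```

The projected model matches both views at a cap angle of about 1.2 rad, so I can plan the first moves.

```bash
cat >> h.py <<'E'
def goal(pos,tilt=0,name="",base=None):
    """aligned tool: x=-hs x,y=hs y,z down; tilt deg about tool y. prints move from base/current, returns pose"""
    R1=R.from_euler("z",YAW)*R.from_matrix(np.diag([-1.,1,-1]))*R.from_rotvec([0,np.radians(tilt),0])
    if base is None: p,R0,_=tool()
    else: p,R0=base
    print(name,"turn(deg)",np.degrees((R0.inv()*R1).as_rotvec()),"lin after turn(cm)",R1.inv().apply(np.asarray(pos)-p)*100,"lin before",R0.inv().apply(np.asarray(pos)-p)*100,"world",np.asarray(pos))
    return np.asarray(pos),R1
def tip(r,th,gap=0):
    return cap(r,.008,0,th)+hs(.011+gap,0,0)-O
E
python3 - <<'E'
from h import *
b=goal(tip(.106,1.2,.02)+[0,0,.065],0,"hover")
b=goal(tip(.106,1.2,.012),0,"down",b)
for th in np.arange(1.2,-.09,-.1): b=goal(tip(.108,th),0,f"{th:.1f}",b)
E
```

```text
hover turn(deg) [ -0.0569  -0.0192 -16.0939] lin after turn(cm) [-53.2425 -50.9241  -0.9823] lin before [-65.2724 -34.1699  -0.9598] world [ 0.685  -0.0097  0.2407]
down turn(deg) [0. 0. 0.] lin after turn(cm) [ 0.8 -0.   6.5] lin before [ 0.8 -0.   6.5] world [ 0.677  -0.0093  0.1757]
1.2 turn(deg) [0. 0. 0.] lin after turn(cm) [ 1.2725  0.     -0.1864] lin before [ 1.2725  0.     -0.1864] world [ 0.6643 -0.0088  0.1776]
1.1 turn(deg) [0. 0. 0.] lin after turn(cm) [ 1.018 -0.     0.368] lin before [ 1.018 -0.     0.368] world [ 0.6541 -0.0084  0.1739]
1.0 turn(deg) [0. 0. 0.] lin after turn(cm) [0.9762 0.     0.4678] lin before [0.9762 0.     0.4678] world [ 0.6444 -0.008   0.1692]
0.9 turn(deg) [0. 0. 0.] lin after turn(cm) [0.9246 0.     0.5629] lin before [0.9246 0.     0.5629] world [ 0.6351 -0.0076  0.1636]
0.8 turn(deg) [0. 0. 0.] lin after turn(cm) [ 0.8638 -0.      0.6524] lin before [ 0.8638 -0.      0.6524] world [ 0.6265 -0.0072  0.157 ]
0.7 turn(deg) [0. 0. 0.] lin after turn(cm) [0.7944 0.     0.7354] lin before [0.7944 0.     0.7354] world [ 0.6186 -0.0069  0.1497]
0.6
[... 246 characters left out ...]
-0.0063  0.1328]
0.4 turn(deg) [0. 0. 0.] lin after turn(cm) [ 0.5416 -0.      0.9373] lin before [ 0.5416 -0.      0.9373] world [ 0.5997 -0.0061  0.1234]
0.3 turn(deg) [0. 0. 0.] lin after turn(cm) [0.4453 0.     0.9867] lin before [0.4453 0.     0.9867] world [ 0.5952 -0.0059  0.1136]
0.2 turn(deg) [0. 0. 0.] lin after turn(cm) [0.3446 0.     1.0262] lin before [0.3446 0.     1.0262] world [ 0.5918 -0.0058  0.1033]
0.1 turn(deg) [0. 0. 0.] lin after turn(cm) [ 0.2404 -0.      1.0555] lin before [ 0.2404 -0.      1.0555] world [ 0.5894 -0.0057  0.0927]
-0.0 turn(deg) [0. 0. 0.] lin after turn(cm) [ 0.1338 -0.      1.0742] lin before [ 0.1338 -0.      1.0742] world [ 0.588  -0.0056  0.082 ]
```

apply_moves(motion=[{"linear": [0, 0, -1], "dr": [0, 0, -8], "fingers": 255}, {"linear": [0, 0, -1], "dr": [0, 0, -8], "fingers": 255}, {"linear": [-3.5, -4, 0], "dr": [0, 0, 0], "fingers": 255}, {"linear": [-3.5, -4, 0], "dr": [0, 0, 0], "fingers": 255}, {"linear": [-3.5, -4, 0], "dr": [0, 0, 0], "fingers": 255}, {"linear": [-3.5, -4, 0], "dr": [0, 0, 0], "fingers": 255}, {"linear": [-3.5, -4, 0], "dr": [0, 0, 0], "fingers": 255}, {"linear": [-3.5, -4, 0], "dr": [0, 0, 0], "fingers": 255}, {"linear": [-3.5, -4, 0], "dr": [0, 0, 0], "fingers": 255}, {"linear": [-3.5, -4, 0], "dr": [0, 0, 0], "fingers": 255}, {"linear": [-3.5, -4, 0], "dr": [0, 0, 0], "fingers": 255}, {"linear": [0, 0, 0], "dr": [0, 0, 0], "fingers": 255}], newtons=60)

```text
t: 1.65
tool_pos: [0.4751, 0.1457, 0.2507]
tool_rot: [-0.0, 0.024, 1.0, -0.0]
ft_force: [0.0, 0.2, 0.1]
grip_width: 0.002
```

Run:
```python
from h import *
print(tool()[2])
goal(tip(.106,1.2,.02)+[0,0,.065],0,"hover")
```

```text
{'t': 1.65, 'joint_pos': array([ 0.0591,  0.2733,  1.4022, -0.0004,  1.4669, -1.4638]), 'dq': array([ 0.0652, -0.0286,  0.0365,  0.017 ,  0.0096,  0.037 ]), 'joint_efforts': array([ -2.448 , -37.9598, -23.9879,  -0.2212,  -0.112 ,  -0.4056]), 'tool_pos': array([0.4751, 0.1457, 0.2507]), 'tool_rot': array([-0.0004,  0.0239,  0.9997, -0.0002]), 'ft_force': array([0.0405, 0.2212, 0.0711]), 'torque': array([ 0.0438,  0.0071, -0.0028]), 'grip_width': 0.00240600468220403}
hover turn(deg) [-0.0267 -0.0426 -0.3439] lin after turn(cm) [-21.6206 -14.6466   0.9969] lin before [-21.7089 -14.5161   0.9876] world [ 0.685  -0.0097  0.2407]
```

apply_moves(motion=[{"linear": [-3.6, -2.4, 0], "dr": [0, 0, -0.3], "fingers": 255}, {"linear": [-3.6, -2.4, 0], "dr": [0, 0, 0], "fingers": 255}, {"linear": [-3.6, -2.4, 0], "dr": [0, 0, 0], "fingers": 255}, {"linear": [-3.6, -2.4, 0], "dr": [0, 0, 0], "fingers": 255}, {"linear": [-3.6, -2.4, 0], "dr": [0, 0, 0], "fingers": 255}, {"linear": [-3.6, -2.6, 0], "dr": [0, 0, 0], "fingers": 255}, {"linear": [0, 0, 1], "dr": [0, 0, 0], "fingers": 255}, {"linear": [0, 0, 0], "dr": [0, 0, 0], "fingers": 255}])

```text
t: 2.65
tool_pos: [0.6827, -0.005, 0.2401]
tool_rot: [-0.001, 0.019, 1.0, 0.0]
ft_force: [-0.0, 0.2, -0.1]
grip_width: -0.004
```

Run:
```python
from h import *
goal(tip(.106,1.2,.015),0,"down")
cv2.imwrite("pics/w1.png",manip.capture("wrist"))
```

```text
down turn(deg) [ 0.0387 -0.1683  0.2553] lin after turn(cm) [ 0.255  -0.4595  6.44  ] lin before [ 0.2381 -0.4628  6.4404] world [ 0.68   -0.0095  0.1757]
```

View pics/w1.png

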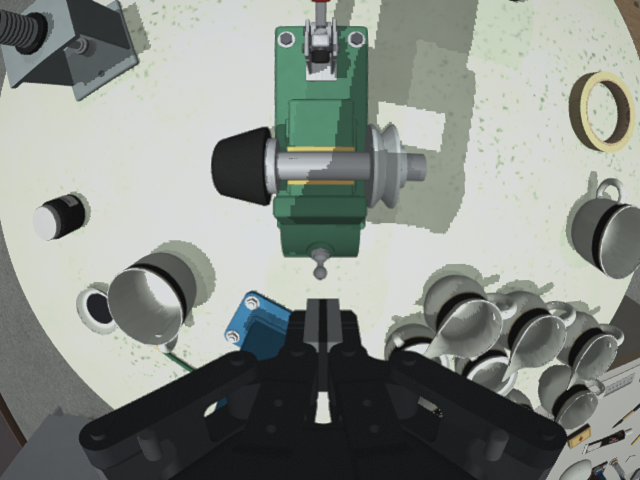

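The wrist view shows the nipple at (320,270) beyond the lip end face (rows 195–222), with the closed fingers beyond it at (322,310). I'll descend and sweep the cap.

apply_moves(motion=[{"linear": [0.1, -0.25, 2.2], "dr": [0, 0, 0.2], "fingers": 255}, {"linear": [0.1, 0, 2.2], "dr": [0, 0, 0], "fingers": 255}, {"linear": [0, 0, 2], "dr": [0, 0, 0], "fingers": 255}, {"linear": [0, 0, 0], "dr": [0, 0, 0], "fingers": 255}, {"linear": [0.8, 0, 0], "dr": [0, 0, 0], "fingers": 255}, {"linear": [0.8, 0, 0], "dr": [0, 0, 0], "fingers": 255}, {"linear": [0.9, 0, 0.2], "dr": [0, 0, 0], "fingers": 255}, {"linear": [0.9, 0, 0.4], "dr": [0, 0, 0], "fingers": 255}])

```text
t: 3.7
tool_pos: [0.647, -0.0071, 0.1718]
tool_rot: [0.001, 0.021, 1.0, -0.0]
ft_force: [0.2, 1.0, 2.1]
grip_width: -0.0
```

Run:
```python
from h import *
for th in(1.1,1.0,.9,.8):goal(tip(.108,th),0,th)
```

```text
1.1 turn(deg) [-0.0069  0.0656  0.002 ] lin after turn(cm) [-0.715  -0.0958 -0.2114] lin before [-0.7153 -0.0958 -0.2105] world [ 0.6541 -0.0084  0.1739]
1.0 turn(deg) [-0.0069  0.0656  0.002 ] lin after turn(cm) [ 0.2612 -0.0958  0.2564] lin before [ 0.2615 -0.0958  0.2561] world [ 0.6444 -0.008   0.1692]
0.9 turn(deg) [-0.0069  0.0656  0.002 ] lin after turn(cm) [ 1.1858 -0.0958  0.8193] lin before [ 1.1868 -0.0957  0.818 ] world [ 0.6351 -0.0076  0.1636]
0.8 turn(deg) [-0.0069  0.0656  0.002 ] lin after turn(cm) [ 2.0497 -0.0958  1.4717] lin before [ 2.0513 -0.0955  1.4694] world [ 0.6265 -0.0072  0.157 ]
```

apply_moves(motion=[{"linear": [1.2, 0, 0.8], "dr": [0, 0, 0], "fingers": 255}, {"linear": [0.85, 0, 0.65], "dr": [0, 0, 0], "fingers": 255}, {"linear": [0.8, 0, 0.75], "dr": [0, 0, 0], "fingers": 255}, {"linear": [0.7, 0, 0.8], "dr": [0, 0, 0], "fingers": 255}, {"linear": [0.65, 0, 0.9], "dr": [0, 0, 0], "fingers": 255}, {"linear": [0.55, 0, 0.95], "dr": [0, 0, 0], "fingers": 255}, {"linear": [0.45, 0, 1.0], "dr": [0, 0, 0], "fingers": 255}, {"linear": [0.35, 0, 1.0], "dr": [0, 0, 0], "fingers": 255}, {"linear": [0.2, 0, 0.9], "dr": [0, 0, 0], "fingers": 255}, {"linear": [0, 0, 0], "dr": [0, 0, 0], "fingers": 255}])

```text
t: 4.95
tool_pos: [0.5898, -0.0047, 0.093]
tool_rot: [-0.001, 0.021, 1.0, 0.0]
ft_force: [0.1, -0.2, 0.2]
grip_width: -0.001
```

Run:
```python
from h import *
print(tool()[2]["ft_force"])
goal(tip(.108,0),0)
```

```text
[ 0.0881 -0.208   0.1617]
 turn(deg) [ 0.0146 -0.0803  0.0028] lin after turn(cm) [ 0.1671 -0.1     1.1034] lin before [ 0.1655 -0.1003  1.1036] world [ 0.588  -0.0056  0.082 ]
```

apply_moves(motion=[{"linear": [0.1, -0.1, 0.6], "dr": [0, 0, 0], "fingers": 255}, {"linear": [0, 0, 0.3], "dr": [0, 0, 0], "fingers": 255}, {"linear": [0, 0, 0.2], "dr": [0, 0, 0], "fingers": 255}, {"linear": [0, 0, 0.1], "dr": [0, 0, 0], "fingers": 255}, {"linear": [0, 0, 0.1], "dr": [0, 0, 0], "fingers": 255}])

```text
t: 5.58
tool_pos: [0.5891, -0.0057, 0.0818]
tool_rot: [0.0, 0.021, 1.0, -0.0]
ft_force: [-5.3, 0.6, 13.0]
grip_width: -0.002
```

apply_moves(motion=[{"linear": [0, 0, 0.1], "dr": [0, 0, 0], "fingers": 255}, {"linear": [0, 0, 0], "dr": [0, 0, 0], "fingers": 255}, {"linear": [0, 0, 0], "dr": [0, 0, 0], "fingers": 255}])

```text
t: 5.95
tool_pos: [0.5891, -0.0057, 0.0818]
tool_rot: [0.001, 0.021, 1.0, -0.0]
ft_force: [-6.3, 0.9, 14.5]
grip_width: 0.0
```

Run:
```python
from h import *
p,_,s=tool();print(p,s["ft_force"])
im=manip.capture("scene");cv2.imwrite("pics/s2.png",cv2.resize(im[180:330,250:400],None,fx=4,fy=4,interpolation=2))
```

```text
[ 0.5891 -0.0057  0.0818] [-6.3056  0.916  14.4603]
```

View pics/s2.png

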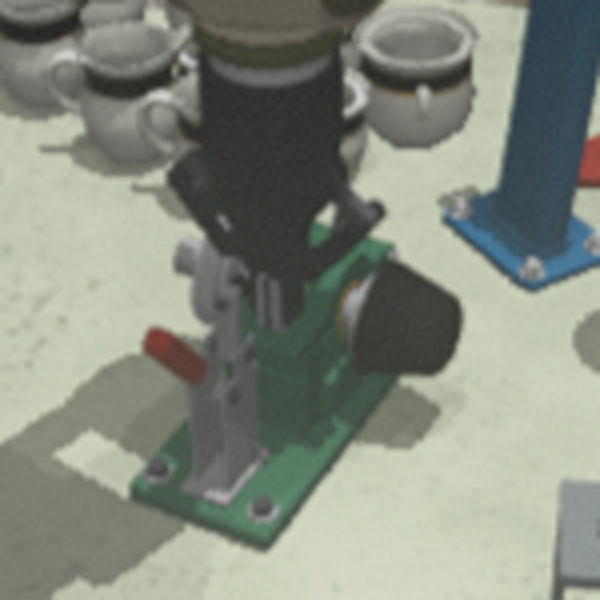

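The crop shows the cap shut under the fingers at (270,300) with the lever still up, and the contact height of 81.8 mm matches the 82 mm expected for a shut cap. The lever is next.

```bash
cat >> h.py <<'E'
def lev(r,th,gap=0):
    c,s=np.cos(th),np.sin(th);return hs(-.112-r*c+.0075*s+.011+gap,.0015,.082+r*s+.0075*c)
E
python3 - <<'E'
from h import *
p,R0,_=tool()
b=goal(lev(.072,1.0,.01)+[0,0,.035],0,"hover")
b=goal(lev(.072,1.0,.01),0,"down",b)
for th in np.arange(1.0,-.01,-.1):b=goal(lev(.072,th),0,f"{th:.1f}",b)
E
```

```text
hover turn(deg) [-0.0297  0.0894  0.0176] lin after turn(cm) [ 7.9711  0.1547 -9.9843] lin before [ 7.9554  0.152  -9.9968] world [ 0.5096 -0.0008  0.1816]
down turn(deg) [0. 0. 0.] lin after turn(cm) [0.  0.  3.5] lin before [0.  0.  3.5] world [ 0.5096 -0.0008  0.1466]
1.0 turn(deg) [0. 0. 0.] lin after turn(cm) [1. 0. 0.] lin before [1. 0. 0.] world [ 0.4996 -0.0004  0.1466]
0.9 turn(deg) [0. 0. 0.] lin after turn(cm) [ 0.629  -0.      0.3577] lin before [ 0.629  -0.      0.3577] world [ 0.4933 -0.0001  0.1431]
0.8 turn(deg) [0. 0. 0.] lin after turn(cm) [0.5902 0.     0.4187] lin before [0.5902 0.     0.4187] world [0.4874 0.0001 0.1389]
0.7 turn(deg) [0. 0. 0.] lin after turn(cm) [ 0.5454 -0.      0.4755] lin before [ 0.5454 -0.      0.4755] world [0.482  0.0003 0.1341]
0.6 turn(deg) [0. 0. 0.] lin after turn(cm) [ 0.4952 -0.      0.5276] lin before [ 0.4952 -0.      0.5276] world [0.477  0.0005 0.1288]
0.5 turn(deg) [0. 0. 0.] lin after turn(cm) [0.4401 0.     0.5744] lin before [0.4401 0.     0.5744] world [0.4726 0.0007 0.1231]
0.4 turn(deg) [0. 0. 0.] lin after turn(cm) [0.3806 0.     0.6154] lin before [0.3806 0.     0.6154] world [0.4688 0.0009 0.1169]
0.3 turn(deg) [0. 0. 0.] lin after turn(cm) [0.3172 0.     0.6504] lin before [0.3172 0.     0.6504] world [0.4656 0.001  0.1104]
0.2 turn(deg) [0. 0. 0.] lin after turn(cm) [0.2507 0.     0.6788] lin before [0.2507 0.     0.6788] world [0.4631 0.0011 0.1037]
0.1 turn(deg) [0. 0. 0.] lin after turn(cm) [ 0.1817 -0.      0.7004] lin before [ 0.1817 -0.      0.7004] world [0.4613 0.0012 0.0967]
0.0 turn(deg) [0. 0. 0.] lin after turn(cm) [0.1108 0.     0.7151] lin before [0.1108 0.     0.7151] world [0.4602 0.0012 0.0895]
```

apply_moves(motion=[{"linear": [0, 0, -3], "dr": [0, 0, 0], "fingers": 255}, {"linear": [0, 0, -4], "dr": [0, 0, 0], "fingers": 255}, {"linear": [0, 0, -3.5], "dr": [0, 0, 0], "fingers": 255}, {"linear": [4, 0.15, 0], "dr": [0, 0, 0], "fingers": 255}, {"linear": [4, 0, 0], "dr": [0, 0, 0], "fingers": 255}, {"linear": [0, 0, 0], "dr": [0, 0, 0], "fingers": 255}, {"linear": [0, 0, 2], "dr": [0, 0, 0], "fingers": 255}, {"linear": [0, 0, 1.5], "dr": [0, 0, 0], "fingers": 255}, {"linear": [0, 0, 0], "dr": [0, 0, 0], "fingers": 255}])

```text
t: 7.12
tool_pos: [0.5094, -0.0009, 0.1491]
tool_rot: [-0.001, 0.021, 1.0, 0.0]
ft_force: [-0.5, 0.6, -0.9]
grip_width: 0.003
```

Run:
```python
from h import *
p,_,s=tool();print(p,s["ft_force"])
goal(lev(.072,1.0),0)
goal(lev(.072,.8),0)
```

```text
[ 0.5094 -0.0009  0.1491] [-0.4761  0.6411 -0.8548]
 turn(deg) [ 0.0195 -0.086   0.0017] lin after turn(cm) [0.9848 0.0046 0.248 ] lin before [0.9845 0.0045 0.2495] world [ 0.4996 -0.0004  0.1466]
 turn(deg) [ 0.0195 -0.086   0.0017] lin after turn(cm) [2.204  0.0046 1.0243] lin before [2.2025 0.0043 1.0276] world [0.4874 0.0001 0.1389]
```

apply_moves(motion=[{"linear": [1.0, 0, 0.2], "dr": [0, 0, 0], "fingers": 255}, {"linear": [0.6, 0, 0.4], "dr": [0, 0, 0], "fingers": 255}, {"linear": [0.6, 0, 0.45], "dr": [0, 0, 0], "fingers": 255}, {"linear": [0.55, 0, 0.5], "dr": [0, 0, 0], "fingers": 255}, {"linear": [0.5, 0, 0.55], "dr": [0, 0, 0], "fingers": 255}, {"linear": [0.45, 0, 0.55], "dr": [0, 0, 0], "fingers": 255}, {"linear": [0.4, 0, 0.6], "dr": [0, 0, 0], "fingers": 255}, {"linear": [0.3, 0, 0.65], "dr": [0, 0, 0], "fingers": 255}, {"linear": [0.25, 0, 0.7], "dr": [0, 0, 0], "fingers": 255}, {"linear": [0.2, 0, 0.7], "dr": [0, 0, 0], "fingers": 255}])

```text
t: 8.38
tool_pos: [0.4605, 0.0012, 0.0962]
tool_rot: [-0.0, 0.021, 1.0, 0.0]
ft_force: [0.5, 0.2, 1.9]
grip_width: -0.001
```

apply_moves(motion=[{"linear": [0.1, 0, 0.4], "dr": [0, 0, 0], "fingers": 255}, {"linear": [0, 0, 0.2], "dr": [0, 0, 0], "fingers": 255}, {"linear": [0, 0, 0.1], "dr": [0, 0, 0], "fingers": 255}, {"linear": [0, 0, 0], "dr": [0, 0, 0], "fingers": 255}])

```text
t: 8.88
tool_pos: [0.4596, 0.0012, 0.0904]
tool_rot: [-0.0, 0.021, 1.0, -0.0]
ft_force: [-3.1, 0.2, 8.3]
grip_width: 0.002
```

apply_moves(motion=[{"linear": [0, 0, 0.1], "dr": [0, 0, 0], "fingers": 255}, {"linear": [0, 0, 0.1], "dr": [0, 0, 0], "fingers": 255}, {"linear": [0, 0, 0.1], "dr": [0, 0, 0], "fingers": 255}, {"linear": [0, 0, 0], "dr": [0, 0, 0], "fingers": 255}])

```text
t: 9.38
tool_pos: [0.4597, 0.0012, 0.0898]
tool_rot: [0.001, 0.021, 1.0, -0.001]
ft_force: [-13.1, 2.1, 41.0]
grip_width: -0.001
```

The lever is at its hard stop (z 89.8 mm against 89.5 mm expected, at 41 N), so I'll go to the gun.

apply_moves(motion=[{"linear": [0, 0, -2], "dr": [0, 0, 0], "fingers": 255}, {"linear": [0, 0, -5], "dr": [0, 0, 0], "fingers": 255}, {"linear": [0, 0, -5.5], "dr": [0, 0, 0], "fingers": 255}, {"linear": [0, 0, -5.5], "dr": [0, 0, 0], "fingers": 0}, {"linear": [0, -4, -1], "dr": [0, 0, 0], "fingers": 0}, {"linear": [0, -4, 0], "dr": [0, 0, 0], "fingers": 0}, {"linear": [0, -4, 0], "dr": [0, 0, 0], "fingers": 0}, {"linear": [0, -4, 0], "dr": [0, 0, 0], "fingers": 0}, {"linear": [0, -4, 0], "dr": [0, 0, 0], "fingers": 0}, {"linear": [-1, -4, 0], "dr": [0, 0, 0], "fingers": 0}, {"linear": [0, -1.5, 0], "dr": [0, 0, 0], "fingers": 0}, {"linear": [0, 0, 0], "dr": [0, 0, 0], "fingers": 0}])

```text
t: 10.88
tool_pos: [0.4589, -0.2541, 0.2765]
tool_rot: [-0.0, 0.021, 1.0, 0.0]
ft_force: [-1.4, -0.0, -0.5]
grip_width: 1.002
```

```bash
cat >> h.py <<'E'
def wray(px,p,Rt):
    c=manip.get_calibration("wrist");K=c["intrinsics"];T=c["T_tool_cam"]
    v=(np.array(px)-[K[0,2],K[1,2]])/K[0,0];a=np.linalg.norm(v);u=v/max(a,1e-9)
    d=T[:3,:3]@np.r_[np.sin(a)*u,np.cos(a)];return p+Rt.apply(T[:3,3]),Rt.apply(d)
def wz(px,p,Rt,z):
    o,d=wray(px,p,Rt);return o+d*(z-o[2])/d[2]
def wproj(P,p,Rt):
    c=manip.get_calibration("wrist");K=c["intrinsics"];T=np.linalg.inv(c["T_tool_cam"])
    q=T[:3,:3]@Rt.inv().apply(np.asarray(P)-p)+T[:3,3];h=np.linalg.norm(q[:2]);a=np.arctan2(h,q[2]);return K[:2,2]+K[0,0]*a*q[:2]/h
E
python3 - <<'E'
from h import *
p,Rt,s=tool();print(p,s["ft_force"],s["grip_width"])
im=manip.capture("wrist");cv2.imwrite("pics/w2.png",im)
print("pred plate centre",wproj([.4826,-.2574,.115],p,Rt),"pred top",wproj([.482,-.256,.1835],p,Rt))
E
```

```text
[ 0.4589 -0.2541  0.2765] [-1.4478 -0.0227 -0.4671] 1.002205681087027
pred plate centre [318.979  250.5065] pred top [320.1968 281.3285]
```

View pics/w2.png

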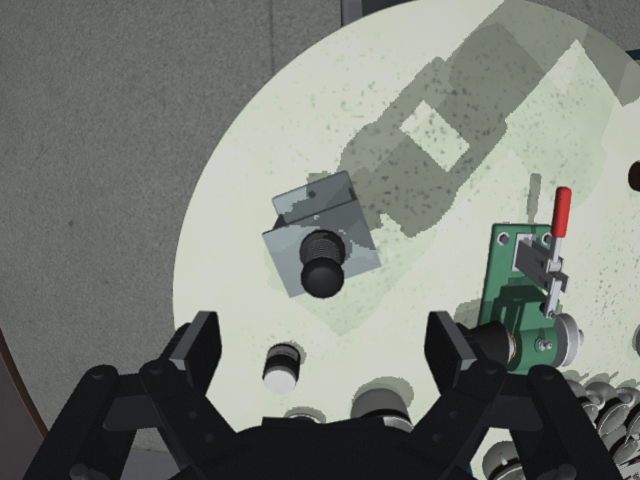

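The wrist view shows the gun's end cap at about (323,278), the stand plate round it, the lever level at (562,210) and the shut cap with its nipple at (543,345).

Run:
```python
from h import *
p=np.array([0.4589,-0.2541,0.2765]);_,Rt,_=tool()
c=np.array([wz(q,p,Rt,.115) for q in[(262,234),(346,200),(382,268),(291,298)]]);print(c,c.mean(0))
im=cv2.imread("pics/w2.png");g=cv2.cvtColor(im,cv2.COLOR_BGR2GRAY)[225:310,285:360]
n,l,st,ce=cv2.connectedComponentsWithStats((g<50).astype(np.uint8));print(st,ce)
print("endcap",wz((323,278),p,Rt,.1835))
a=cv2.HoughCircles(cv2.resize(g,None,fx=4,fy=4,interpolation=2),cv2.HOUGH_GRADIENT,1,40,param1=80,param2=20,minRadius=60,maxRadius=110);print(None if a is None else a[0]/4+[285,225,0])
print("jar",onz("top",(458,199),.05),"nip",wz((543,345),p,Rt,.113), hs(-.025,0,.113))
cv2.imwrite("pics/w2c.png",np.hstack([cv2.resize(im[225:315,280:370],None,fx=4,fy=4,interpolation=2),cv2.resize(im[310:400,490:580],None,fx=4,fy=4,interpolation=2)]))
```

```text
[[ 0.4657 -0.3058  0.115 ]
 [ 0.4392 -0.2329  0.115 ]
 [ 0.5015 -0.2022  0.115 ]
 [ 0.5274 -0.285   0.115 ]] [ 0.4834 -0.2565  0.115 ]
[[   0    0   75   85 4752]
 [  16    5   44   68 1613]
 [  15   22    2    5    5]
 [  28   24    1    1    1]
 [  35   24    2    1    2]
 [  38   24    2    1    2]] [[36.3611 41.4322]
 [38.9535 43.7843]
 [15.8    24.    ]
 [28.     24.    ]
 [35.5    24.    ]
 [38.5    24.    ]]
endcap [ 0.4797 -0.254   0.1835]
[[322.375 252.125  22.925]
 [323.125 277.625  20.75 ]]
jar [ 0.6667 -0.3082  0.05  ] nip [ 0.6078 -0.0099  0.113 ] [ 0.608  -0.0065  0.113 ]
```

View pics/w2c.png

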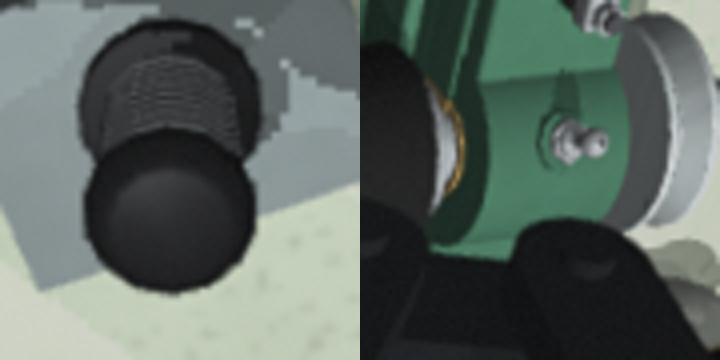

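The crop shows the collar and end cap circles at (322,252) and (323,278), and puts the nipple head at full-image px (548,346), which agrees with the model.

Run:
```python
from h import *
p,Rt,s=tool();print("nip",wz((548,346),p,Rt,.113),"collar",wz((322.4,252.1),p,Rt,.121),"cap",wz((323.1,277.6),p,Rt,.18))
goal([.4815,-.2555,.127])
```

```text
nip [ 0.6106 -0.001   0.113 ] collar [ 0.4823 -0.2536  0.121 ] cap [ 0.4809 -0.2531  0.18  ]
 turn(deg) [ 0.0401 -0.0214  0.0061] lin after turn(cm) [-2.2678 -0.1282 14.9683] lin before [-2.2734 -0.1389 14.9674] world [ 0.4815 -0.2555  0.127 ]
```

apply_moves(motion=[{"linear": [-1.1, 0, 1], "dr": [0, 0, 0], "fingers": 0}, {"linear": [-1.15, 0, 1], "dr": [0, 0, 0], "fingers": 0}, {"linear": [0, 0, 3.2], "dr": [0, 0, 0], "fingers": 0}, {"linear": [0, 0, 3.2], "dr": [0, 0, 0], "fingers": 0}, {"linear": [0, 0, 3.2], "dr": [0, 0, 0], "fingers": 0}, {"linear": [0, 0, 2.4], "dr": [0, 0, 0], "fingers": 0}, {"linear": [0, 0, 0.9], "dr": [0, 0, 0], "fingers": 0}, {"linear": [0, 0, 0], "dr": [0, 0, 0], "fingers": 60}, {"linear": [0, 0, 0], "dr": [0, 0, 0], "fingers": 120}, {"linear": [0, 0, 0], "dr": [0, 0, 0], "fingers": 255}, {"linear": [0, 0, 0], "dr": [0, 0, 0], "fingers": 255}], newtons=30)

```text
t: 12.3
tool_pos: [0.4818, -0.2552, 0.1286]
tool_rot: [0.001, 0.021, 1.0, -0.001]
ft_force: [-0.3, -0.4, 3.4]
grip_width: 0.318
```

Run:
```python
from h import *
p,Rt,s=tool();print(p,s["ft_force"],s["grip_width"],s["torque"])
```

```text
[ 0.4818 -0.2552  0.1286] [-0.2925 -0.3636  3.3596] 0.3182348929477896 [0.0874 0.0467 0.0223]
```

apply_moves(motion=[{"linear": [0, 0, 0], "dr": [0, 0, 0], "fingers": 255}, {"linear": [0, 0, 0], "dr": [0, 0, 0], "fingers": 255}, {"linear": [0, 0, -0.5], "dr": [0, 0, 0], "fingers": 255}, {"linear": [0, 0, -1.5], "dr": [0, 0, 0], "fingers": 255}, {"linear": [0, 0, -2.5], "dr": [0, 0, 0], "fingers": 255}, {"linear": [0, 0, -3], "dr": [0, 0, 0], "fingers": 255}, {"linear": [0, 0, -3], "dr": [0, 0, 0], "fingers": 255}, {"linear": [0, 0, -2.5], "dr": [0, 0, 0], "fingers": 255}, {"linear": [0, 0, -1.5], "dr": [0, 0, 0], "fingers": 255}, {"linear": [0, 0, 0], "dr": [0, 0, 0], "fingers": 255}], newtons=100)

```text
t: 13.55
tool_pos: [0.4817, -0.255, 0.2742]
tool_rot: [0.001, 0.021, 1.0, -0.001]
ft_force: [-0.2, 1.1, -3.9]
grip_width: 0.307
```

Run:
```python
from h import *
p,Rt,s=tool();print(p,s["ft_force"],s["grip_width"],s["torque"])
nip=hs(-.025,0,.113);ax=hs(-.5,0,.866)-O;print(nip)
b=goal(nip+ax*(.1001+.035),-30,"pre")
```

```text
[ 0.4817 -0.255   0.2742] [-0.1943  1.1269 -3.943 ] 0.3074552815847375 [-0.0197  0.0648 -0.0423]
[ 0.608  -0.0065  0.113 ]
pre turn(deg) [ -0.0783 -29.8934   0.0301] lin after turn(cm) [-1.9718 25.359   6.2414] lin before [-4.824  25.3646  4.3918] world [ 0.5405 -0.0036  0.23  ]
```

apply_moves(motion=[{"linear": [0, 3, 0], "dr": [0, 0, 0], "fingers": 255}, {"linear": [0, 4, 0], "dr": [0, -5, 0], "fingers": 255}, {"linear": [0, 4, 0], "dr": [0, -7.5, 0], "fingers": 255}, {"linear": [0, 4, 0], "dr": [0, -7.5, 0], "fingers": 255}, {"linear": [0, 4, 0], "dr": [0, -5, 0], "fingers": 255}, {"linear": [0, 4, 0], "dr": [0, -5, 0], "fingers": 255}, {"linear": [0, 2.4, 0], "dr": [0, 0, 0], "fingers": 255}, {"linear": [0, 0, 0], "dr": [0, 0, 0], "fingers": 255}])

```text
t: 14.55
tool_pos: [0.4912, 0.0004, 0.2721]
tool_rot: [0.258, 0.019, 0.966, -0.005]
ft_force: [0.4, -0.4, -4.4]
grip_width: 0.306
```

Run:
```python
from h import *
nip=hs(-.025,0,.113);ax=hs(-.5,0,.866)-O
b=goal(nip+ax*(.1001+.035),-30,"pre")
```

```text
pre turn(deg) [ 0.1049 -0.127   0.1321] lin after turn(cm) [-2.1792 -0.1993  6.1147] lin before [-2.1923 -0.2155  6.1095] world [ 0.5405 -0.0036  0.23  ]
```

apply_moves(motion=[{"linear": [-1.1, -0.2, 2], "dr": [0, -0.1, 0.1], "fingers": 255}, {"linear": [-1.1, 0, 2], "dr": [0, 0, 0], "fingers": 255}, {"linear": [0, 0, 1.6], "dr": [0, 0, 0], "fingers": 255}, {"linear": [0, 0, 0.5], "dr": [0, 0, 0], "fingers": 255}, {"linear": [0, 0, 0], "dr": [0, 0, 0], "fingers": 255}, {"linear": [0, 0, 0], "dr": [0, 0, 0], "fingers": 255}])

```text
t: 15.3
tool_pos: [0.5414, -0.0053, 0.2316]
tool_rot: [0.26, 0.021, 0.965, -0.005]
ft_force: [0.8, -0.0, -4.7]
grip_width: 0.308
```

Run:
```python
from h import *
p,Rt,s=tool()
nip=hs(-.025,0,.113);ax=hs(-.5,0,.866)-O
goal(nip+ax*(.1001+.035),-30,"pre")
seat=p+Rt.apply([0,0,.1001]);mouth=p+Rt.apply([0,0,.1106])
ims={n:manip.capture(n) for n in("scene","top","wrist")}
for n in("scene","top"):print(n,"nip",proj(n,nip),"mouth",proj(n,mouth),"collar",proj(n,p+Rt.apply([0,0,.0136])))
print("wrist nip",wproj(nip,p,Rt),"mouth",wproj(mouth,p,Rt))
def crop(n,c,h,k):
    x,y=np.round(c).astype(int);return cv2.resize(ims[n][y-h:y+h,x-h:x+h],(400,400),interpolation=2),(x-h,y-h,400/(2*h))
o=[]
for n,c,h in(("scene",(proj("scene",nip)+proj("scene",mouth))/2,25),("wrist",(wproj(nip,p,Rt)+wproj(mouth,p,Rt))/2,50)):
    a,m=crop(n,c,h,0);o.append(a);print(n,m)
for n in ims:cv2.imwrite(f"pics/pre_{n}.png",ims[n])
cv2.imwrite("pics/pre.png",np.hstack(o))
```

```text
pre turn(deg) [-0.012   0.1436 -0.0903] lin after turn(cm) [0.1651 0.1641 0.0891] lin before [0.1656 0.1639 0.0887] world [ 0.5405 -0.0036  0.23  ]
scene nip [323.1922 244.8141] mouth [321.3036 239.2625] collar [308.9928 218.0395]
top nip [317.6339 223.6511] mouth [318.4002 228.0431] collar [317.9683 250.4408]
wrist nip [323.9293 228.7941] mouth [321.7427 240.8878]
scene (np.int64(297), np.int64(217), 8.0)
wrist (np.int64(273), np.int64(185), 4.0)
```

View pics/pre.png

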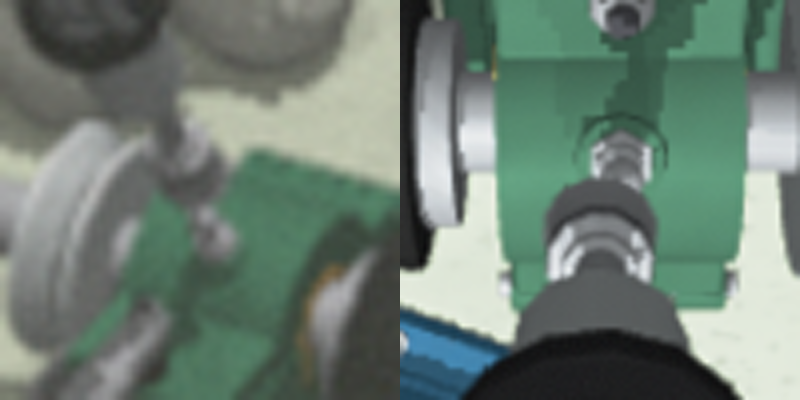

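The wrist crop puts the nipple axis at full-image column 328.5 and the gun axis at 323.4, so the gun must go about 4 mm in tool +y. I'll check the other direction too.

Run:
```python
from h import *
p,Rt,s=tool()
nip=hs(-.025,0,.113);ax=hs(-.5,0,.866)-O;e=hs(.866,0,.5)-O
cr=lambda q:((q-[273,185])*4+[400,0]).round(1)
print("rim +x",cr(wproj(p+Rt.apply([.011,0,.1106]),p,Rt)),"sleeve ctr",cr(wproj(p+Rt.apply([0,0,.1106]),p,Rt)))
for n,a,b in(("ball",0,0),("ball top",0.0045,0),("hextop c",-.0125,0),("hextop far",-.0125,.007),("hextop near",-.0125,-.007),("hexbot near",-.018,-.007)):
    print(n,cr(wproj(nip+ax*a+e*b,p,Rt)))
print("lip edge far",[cr(wproj(hs(.052-.118,y,.082),p,Rt)) for y in(.026,-.026)],"cap edge",[cr(wproj(hs(0,y,.102),p,Rt)) for y in(.026,-.026)])
im=cv2.imread("pics/pre_wrist.png")[205:245,300:350];cv2.imwrite("pics/prec.png",cv2.resize(im,(800,600)[:1]*1+(640,)if 0 else(750,600),interpolation=2))
```

```text
rim +x [594.9 164.2] sleeve ctr [595.  223.6]
ball [603.1 175. ]
ball top [603.2 181.3]
hextop c [602.9 158.5]
hextop far [602.9 191.6]
hextop near [602.8 125.1]
hexbot near [602.8 118.8]
lip edge far [array([738.1, -89.1]), array([467.2, -88.7])] cap edge [array([725. , 220.4]), array([480.6, 220.8])]
```

View pics/prec.png

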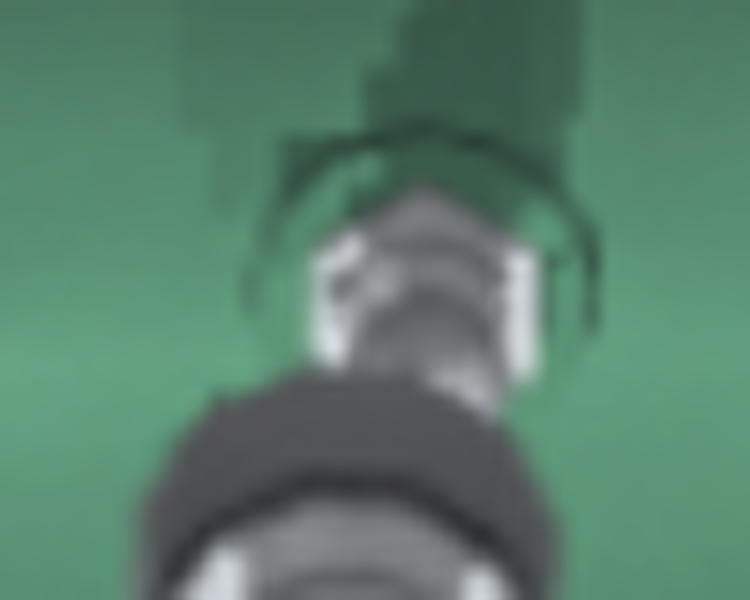

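The nipple axis is at full-image column 328.5 with its ball at row 230; the sleeve centre is at column 323.2 with its rim top at row 230. I'll shift about 4 mm in +y and 2.4 mm in +x, then recheck.

apply_moves(motion=[{"linear": [0.24, 0.4, 0.6], "dr": [0, 0.15, 0], "fingers": 255}, {"linear": [0, 0, 0], "dr": [0, 0, 0], "fingers": 255}, {"linear": [0, 0, 0], "dr": [0, 0, 0], "fingers": 255}, {"linear": [0, 0, 0], "dr": [0, 0, 0], "fingers": 255}])

```text
t: 15.95
tool_pos: [0.5428, -0.0013, 0.2247]
tool_rot: [0.258, 0.021, 0.966, -0.005]
ft_force: [0.5, -0.1, -3.9]
grip_width: 0.309
```

Run:
```python
from h import *
p,Rt,s=tool();print(p,s["ft_force"])
nip=hs(-.025,0,.113);ax=hs(-.5,0,.866)-O
goal(nip+ax*(.1001+.035),-30,"pre")
mouth=p+Rt.apply([0,0,.1106])
w=manip.capture("wrist");sc=manip.capture("scene")
print("pred wrist nip",wproj(nip,p,Rt),"rim",wproj(p+Rt.apply([.010,0,.1106]),p,Rt),"scene nip",proj("scene",nip),"mouth",proj("scene",mouth))
cv2.imwrite("pics/pre2.png",np.hstack([cv2.resize(w[205:245,304:344],(400,400),interpolation=2),cv2.resize(sc[223:263,302:342],(400,400),interpolation=2)]))
```

```text
[ 0.5428 -0.0013  0.2247] [ 0.513  -0.0926 -3.9364]
pre turn(deg) [-0.0013 -0.0406 -0.093 ] lin after turn(cm) [-0.0755 -0.2411 -0.5636] lin before [-0.0755 -0.241  -0.5637] world [ 0.5405 -0.0036  0.23  ]
pred wrist nip [318.6388 234.647 ] rim [321.7282 227.4166] scene nip [323.1922 244.8141] mouth [319.9427 241.1488]
```

View pics/pre2.png

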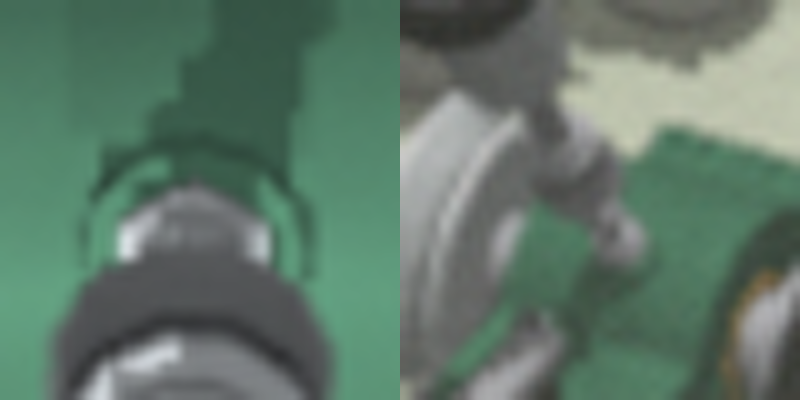

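The wrist crop has the nipple axis at full-image column 323.4 and the sleeve at 323.25, and their rows fit to about 1 mm. I'll advance along the axis.

apply_moves(motion=[{"linear": [0.05, 0, 0.9], "dr": [0, 0, 0], "fingers": 255}, {"linear": [0, 0, 0.8], "dr": [0, 0, 0], "fingers": 255}, {"linear": [0, 0, 0.3], "dr": [0, 0, 0], "fingers": 255}, {"linear": [0, 0, 0.2], "dr": [0, 0, 0], "fingers": 255}, {"linear": [0, 0, 0], "dr": [0, 0, 0], "fingers": 255}, {"linear": [0, 0, 0], "dr": [0, 0, 0], "fingers": 255}], newtons=120)

```text
t: 16.8
tool_pos: [0.5535, -0.0017, 0.2055]
tool_rot: [0.259, 0.021, 0.966, -0.005]
ft_force: [1.2, 0.7, -3.9]
grip_width: 0.308
```

```bash
cat >> h.py <<'E'
def chk():
    p,Rt,s=tool();f=Rt.inv().apply(s["ft_force"]-np.array([0.3,0,-4.]))
    nip=hs(-.025,0,.113);print(s["t"],p,"tool force net",f,"nip in tool mm",Rt.inv().apply(nip-p)*1000,"w",s["grip_width"],"torque",s["torque"])
E
python3 -c "from h import *;chk()"
```

```text
16.8 [ 0.5535 -0.0017  0.2055] tool force net [-0.8159  0.7217  0.406 ] nip in tool mm [ -1.1546  -2.4278 107.4534] w 0.30772459358974463 torque [0.0211 0.2104 0.046 ]
```

apply_moves(motion=[{"linear": [0, 0, 0.2], "dr": [0, 0, 0], "fingers": 255}, {"linear": [0, 0, 0.2], "dr": [0, 0, 0], "fingers": 255}, {"linear": [0, 0, 0], "dr": [0, 0, 0], "fingers": 255}])

```text
t: 17.18
tool_pos: [0.5553, -0.0018, 0.2012]
tool_rot: [0.258, 0.021, 0.966, -0.005]
ft_force: [3.8, 0.2, -6.5]
grip_width: 0.306
```

```bash
python3 -c "from h import *;chk()"
```

```text
17.175 [ 0.5553 -0.0018  0.2012] tool force net [-1.8018  0.3325  3.8678] nip in tool mm [ -1.8428  -2.4461 102.8259] w 0.3060143540494468 torque [0.0418 0.097  0.0181]
```

apply_moves(motion=[{"linear": [0, 0, 0.15], "dr": [0, 0, 0], "fingers": 255}, {"linear": [0, 0, 0.15], "dr": [0, 0, 0], "fingers": 255}, {"linear": [0, 0, 0], "dr": [0, 0, 0], "fingers": 255}])

```text
t: 17.55
tool_pos: [0.5567, -0.0018, 0.199]
tool_rot: [0.258, 0.021, 0.966, -0.005]
ft_force: [2.8, 0.6, -5.4]
grip_width: 0.305
```

```bash
python3 -c "from h import *;chk()"
```

```text
17.55 [ 0.5567 -0.0018  0.199 ] tool force net [-1.4308  0.7392  2.4812] nip in tool mm [ -1.7136  -2.4682 100.1567] w 0.30473124163911625 torque [0.0288 0.2327 0.0155]
```

apply_moves(motion=[{"linear": [0, 0, 0.15], "dr": [0, 0, 0], "fingers": 255}, {"linear": [0, 0, 0.15], "dr": [0, 0, 0], "fingers": 255}, {"linear": [0, 0, 0.15], "dr": [0, 0, 0], "fingers": 255}, {"linear": [0, 0, 0], "dr": [0, 0, 0], "fingers": 255}])

```text
t: 18.05
tool_pos: [0.5588, -0.0019, 0.1961]
tool_rot: [0.259, 0.021, 0.966, -0.005]
ft_force: [-6.2, -0.8, 6.0]
grip_width: 0.305
```

```bash
python3 -c "from h import *;chk()"
```

```text
18.05 [ 0.5588 -0.0019  0.1961] tool force net [  0.5768  -1.1181 -11.8259] nip in tool mm [-1.1571 -2.4466 96.6657] w 0.30496879729112836 torque [-0.0482  0.7532 -0.041 ]
```

apply_moves(motion=[{"linear": [0, 0, 0.15], "dr": [0, 0, 0], "fingers": 255}, {"linear": [0, 0, 0.15], "dr": [0, 0, 0], "fingers": 255}, {"linear": [0, 0, 0.15], "dr": [0, 0, 0], "fingers": 255}, {"linear": [0, 0, 0.15], "dr": [0, 0, 0], "fingers": 255}, {"linear": [0, 0, 0.15], "dr": [0, 0, 0], "fingers": 255}, {"linear": [0, 0, 0], "dr": [0, 0, 0], "fingers": 255}])

```text
t: 18.8
tool_pos: [0.5625, -0.0021, 0.1898]
tool_rot: [0.259, 0.021, 0.966, -0.005]
ft_force: [-8.5, -0.4, 8.2]
grip_width: 0.31
```

```bash
python3 -c "from h import *;chk()"
```

```text
18.8 [ 0.5625 -0.0021  0.1898] tool force net [  1.4595  -0.7953 -14.9639] nip in tool mm [-1.1274 -2.4676 89.3566] w 0.310257374290575 torque [-0.0777  0.907  -0.053 ]
```

apply_moves(motion=[{"linear": [0, 0, 0.15], "dr": [0, 0, 0], "fingers": 255}, {"linear": [0, 0, 0.15], "dr": [0, 0, 0], "fingers": 255}, {"linear": [0, 0, 0], "dr": [0, 0, 0], "fingers": 255}])

```text
t: 19.18
tool_pos: [0.564, -0.0021, 0.1873]
tool_rot: [0.259, 0.021, 0.966, -0.005]
ft_force: [-8.6, -0.4, 8.9]
grip_width: 0.304
```

```bash
python3 -c "from h import *;chk()"
```

```text
19.175 [ 0.564  -0.0021  0.1873] tool force net [  1.1941  -0.8022 -15.6393] nip in tool mm [-1.0729 -2.4513 86.4323] w 0.3035133484414524 torque [-0.041   0.8698 -0.0215]
```

apply_moves(motion=[{"linear": [0, 0, 0.1], "dr": [0, 0, 0], "fingers": 255}, {"linear": [0, 0, 0], "dr": [0, 0, 0], "fingers": 255}])

```text
t: 19.42
tool_pos: [0.5645, -0.0022, 0.1865]
tool_rot: [0.259, 0.021, 0.966, -0.005]
ft_force: [-8.3, 0.1, 9.2]
grip_width: 0.305
```

```bash
python3 -c "from h import *;chk()"
```

```text
19.425 [ 0.5645 -0.0022  0.1865] tool force net [  0.7836  -0.2341 -15.7491] nip in tool mm [-1.0651 -2.4415 85.4853] w 0.30488439593031197 torque [-0.025   0.9086 -0.0177]
```

Run:
```python
from h import *
w=manip.capture("wrist");s=manip.capture("scene")
cv2.imwrite("pics/fin.png",np.hstack([cv2.resize(w[170:320,250:400],(400,400),interpolation=2),cv2.resize(s[190:310,260:380],(400,400),interpolation=2)]))
chk()
t0=cv2.imread("pics/top0.png");t1=manip.capture("top")
for n,(x,y,r) in dict(cup=(403,155,25),pot_or_jar1=(215,313,18),jar2=(458,199,18),tape=(161,248,28)).items():
    print(n,cv2.absdiff(t0[y-r:y+r,x-r:x+r],t1[y-r:y+r,x-r:x+r]).mean(),cv2.phaseCorrelate(*[np.float32(cv2.cvtColor(t[y-r:y+r,x-r:x+r],6)) for t in(t0,t1)]))
```

```text
19.525 [ 0.5645 -0.0021  0.1865] tool force net [  1.7535   0.1283 -15.4427] nip in tool mm [-1.0656 -2.4647 85.532 ] w 0.3077002382489877 torque [-0.0414  0.9444 -0.0528]
cup 5.126533333333334 ((0.027987129214366746, -0.012293150306945222), 0.992371833229065)
pot_or_jar1 4.7312242798353905 ((-0.02621246503196417, 0.007770727703800162), 1.0047875318998172)
jar2 5.43775720164609 ((0.016150387867746474, 0.06425908283923576), 1.0074757595121124)
tape 5.763180272108843 ((0.0029645711060055646, -0.0028939758912578384), 0.9933795804778734)
```

View pics/fin.png

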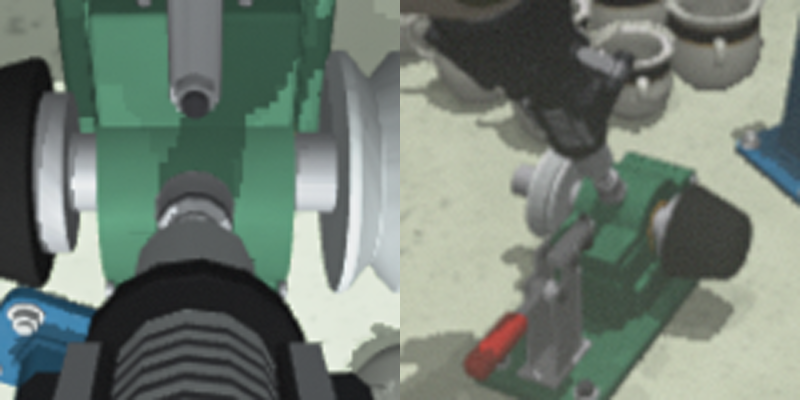

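The last picture shows the coupler seated over the nipple at crop (195,200) and the tube pushed well in. In the right half the lever is down at (495,345), with the clamp arm over the shut cap's lip. I'll hand in.

```bash
python3 -c "from plant import manip;print(manip.hand_in())"
```

```text
the job is handed in; nothing more can be done
None
```

I did all the steps in order and handed the job in at about 19.6 s, still holding the gun pushed in. The hand-in reports no verdict.

- **Cap:** it met its stop at a tip height of 81.8 mm (82 mm expected when shut).
- **Lever:** it met its stop at 89.8 mm (89.5 mm expected). I pressed it there with about 41 N; this was through the fingers, but it is just over the 40 N limit set for the arm or gripper's body.
- **Gun:** coming onto the nipple, the force turned into a light pull of 2.5–4 N at the expected seat. I took this as the jaws snapping on, but did not test it by pulling back.
- **Final push:** about 15.4–15.7 N along the axis. By travel the coupler is in about 14.5 mm; I did not go on to the end stop. Grip was set to 120 N.
- **Bystanders:** the cup, pot, jar and tape show no measurable shift in the top camera (under 0.1 px).
- **Disagreement:** the wrist camera put the nipple about 2–3 mm to the side (y) of my first estimate from the fixed cameras. I aligned by the gun and nipple seen together in the wrist image, and the side force at the end was small (under 2 N).

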